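Open the bench fuel can

ROBOT

A 6-joint arm with a two-finger parallel gripper is mounted at the origin on the work surface. World frame = base frame: x ahead of the robot, y to its left, z up, the work surface at z = 0. Lengths are in mm, angles in rad, forces in N, time in s.
With the tool pointing down it reaches from about 275 to 825 mm from the base axis. Payload 4.9 kg.
Tool frame: the origin (TCP) lies at the very end of the fingers, on their centre line; the grasp point (between the pads) lies ctrl.hold_point_z behind it (ctrl.hold_point_z is the distance from the TCP to the grasp point, in mm); z points along the fingers, x is the direction in which the jaws open and shut, and the axes are right-handed (so a half turn about z gives the same grasp; the last joint's range is limited). The gripper opens to 85 mm and grips with 20 to 120 N. Pads are 22 mm wide; open, the fingers measure 114 mm over their backs; the gripper's body (76 mm by 85 mm) begins 54 mm behind the grasp point. The pads swing forward as they close: fully open they stand 13 mm farther back than shut.
Start: joints at [1.204, 0.326, -0.193, 1.052, 0, 1.437], TCP at [126.88, 535.182, 231.281] pointing down, gripper open.
Joint ranges: [-2.65, 2.65], [-0.97, 1.79], [-1.3, 1.35], [-1.93, 2.1], [-1.47, 1.37], [-3.14, 3.14]. Speed limits (rad/s): [2.57, 2.57, 3.14, 3.14, 3.14, 3.14].

INTERFACE

Orientations are given as a unit quaternion [w, x, y, z].
In Python, from cell import ctrl gives the robot as it stands.
- The arm moves only by the tool move_arm, never from a script. Its argument "rows" is a list of rows, each a list of 6 numbers: the shift along the world's x, y, z in cm, then the turn, a rotation vector about the world's x, y, z in rad. In form: [[x, y, z, ax, ay, az], ...]. A call has 1 to 10 rows; each row shifts and turns the commanded pose from where the row before left it; what a row does not reach is not made up. A row lasts 1/8 s, in which the tool goes at most 62.5 mm and 10.7 degrees, less where a joint would pass 70% of its speed; a pose out of reach is approached as far as the arm can. A call with a gripper value outside its range is refused whole. "fingers" is the opening in per cent of the stroke, from 0 (shut) to 100 (fully open), set as the call begins (left out, the last holds). The fingers move at their own pace and stop on an object; the grip force is fixed at half the most. Time passes only in rows, so rows that do not move let the fingers close. It gives the time, the measured TCP pose, the force and the opening at its end, in the units of the state.
- ctrl.read_state(): the state, without advancing time (a new reading comes with each control period).
- ctrl.grab_frame(name): name is "side" or "top" or "wrist"; returns the picture (420x560x3 uint8, red, green, blue); there is no depth.
- ctrl.camera_params(name): a dict with "vertical_fov" (degrees; the focal length in pixels is half the picture's height over the tangent of half this angle, whatever the lens; pixels are square), "cx", "cy" (the principal point, pixels), "world_from_camera" (4x4, takes a point from camera to world coordinates); the wrist camera has in their place "tool_from_camera" (4x4, takes a point from camera to tool coordinates, whose origin is the TCP and whose axes are the tool frame's). Camera axes: x right, y down, z forward; pixel columns grow to the right and rows downward; lengths in mm; the calibration is good to about 2 mm. The wrist camera is an equidistant fisheye: a pixel r from the principal point sees the ray r / f radians off the axis. A picture is of the moment at which its call begins: read the wrist's pose just before it. camera_params takes no time and is no camera call.
- ctrl.finish_job(): hands the job in, once; it reports no verdict.
The state is a dict: "t": time; "q": joint angles; "dq": joint speeds; "joint_efforts": joint torques, N m; "position": TCP position; "tool_rot": TCP orientation; "force": force on the tool from outside, world axes, zero at the start; "moment": the same for the moment, N m; "grip_width": finger opening in mm.
Only numpy, scipy, OpenCV 4.12 (cv2) and the standard library are available. Lean on these libraries where they do the work, as an engineer would, in place of code of your own. Each camera call takes 0.05 s, during which the arm holds its last target. There are 200 camera calls.

TASK

Open the fuel can for refilling: lift the folded tab on its cap until it stands up, then turn the cap gently anticlockwise (seen from above) until you feel it spring free of the neck, without forcing it past its stop or pulling before it is free. Lift the cap out and set it down gently, upright on its plug, in the shallow metal tray, let go of it, and leave the other things on the bench alone.

Things in the scene. Friction and masses are not known exactly. Their poses are not given: they have to be found in the camera images.
- can: grey rectangular fuel can, fixed, 156 x 106 mm on plan, flat top 105 mm above the bench. Origin: centre of its underside; z up; x along its long side. A round steel neck (radius 26 mm, 14 mm high) stands at the centre of the top; the cap closes it.
- pins (a point): point midway between the tops of two upright steel keeper pins fixed to the can's top, axes as the can's. Pins are 5 mm thick, 33 mm high above the can's top, 29 mm from the cap axis towards the can's +x, 15 mm either side (along y). The folded tab lies between them with 1.5 mm play each side, so the cap cannot turn until the tab is up.
- cap: black bayonet screw cap, about 0.1 kg, closed at the start with axes parallel to the can's. Origin: centre of the underside of its plug, then 111 mm above the bench; z up along its axis. Plug radius 12.5 mm with two lugs out to 18 mm radius; above it a disc of radius 24 mm, 9 to 22 mm above the origin; two ears up to 30 mm, 15.5 mm from the axis along y, carry the tab.
- neck_mouth (a point): centre of the neck's rim, 119 mm above the bench. A spring inside pushes the cap up with some 11 to 14 N; while locked the neck takes it. After 40 to 75 degrees anticlockwise (unseen, varies) the lugs come free: an upward push of 8 to 13 N then comes on what holds the cap, or it rises 6 mm. Free for 6 degrees either way; firm stop 4 degrees past the middle, where it is still free to lift. It leaves the neck 15 mm up.
- tab (a joint): angle of the flat steel tab on the cap, rad: 0 folded flat on the disc (starts at 0 to 0.12), 1.57 standing upright on the cap axis, end stop 1.65. The hinge runs along the cap's y axis. Stiff hinge of 0.05 N m: the tab stays where it is left.
- cap_hinge (a point): middle of the tab's hinge, on the cap axis, 26 mm above the cap's origin; axes as the cap's.
- tab_end (a point): middle of the tab's free end, 48 mm from the hinge; its x axis points from the hinge along the tab to this end, its y along the hinge. The tab is 22 mm wide (y) and 8 mm thick, centred on this x axis. Folded, it points to the can's +x, and its last 16 mm stand out beyond the keeper pins with 28 mm of free height under them.
- tray: shallow square metal tray, 150 x 150 mm outside, 22 mm high, walls and floor 4 mm thick, fixed, empty. Origin: centre of its underside; z up.
- glue: white glue bottle, 40 mm across, 105 mm high, standing loose. Origin: centre of its underside. To be left alone.
- jar: glass jar with steel lid, 56 mm across, 60 mm high, standing loose. Origin: centre of its underside. To be left alone.
- driver: screwdriver lying loose on the bench. To be left alone.
Things that resemble listed ones, but are neither listed nor needed, are in the scene too. What is shaped like the cap but turquoise or yellow is not meant. Of the things shaped like the tray, the metal one is meant.

How it is judged:
By the outcome, as a careful person would: the job done as asked, in the order asked, and still so for the second after the job is handed in, with the robot touching nothing.
It also fails if it takes over 72 s, if anything falls off the work surface, if the arm or the gripper's body presses on something with over 40 N, if the wrist force passes 120 N, or if a joint passes its speed limit or range.

## Working session

There is one attempt and no reset: what is moved stays moved. The work goes in short steps, Python scripts to look and compute and a tool call to move; the robot and the scene stay as the last step left them, time stands still between calls to the robot, and variables do not carry over. Pictures are saved under pics/ and viewed, about 8 in all and at most 12, crops included, and the job is handed in when it is done.

Besides the shell and the picture viewer there is one more tool, called after "Emit:" as a command line: name --pt "numbers of a row" for each row, then --argument value for the rest. move_arm: Moves the arm, as the interface text tells. Its arguments: {"type":"object","properties":{"rows":{"type":"array","items":{"type":"array","items":{"type":"number"}}},"fingers":{"type":"number"}},"required":["rows"]}

```bash
mkdir -p pics; ls
cat > h.py <<'E'
import numpy as np, cv2
from cell import ctrl
from scipy.spatial.transform import Rotation as R
def save(n,im): cv2.imwrite(f'pics/{n}.png',cv2.cvtColor(im,cv2.COLOR_RGB2BGR))
def T_tool():
    s=ctrl.read_state(); q=s['tool_rot']; T=np.eye(4)
    T[:3,:3]=R.from_quat([q[1],q[2],q[3],q[0]]).as_matrix(); T[:3,3]=s['position']; return T
def cam(name):
    p=ctrl.camera_params(name); f=210/np.tan(np.radians(p['vertical_fov'])/2)
    W=np.array(p['world_from_camera']) if name!='wrist' else T_tool()@np.array(p['tool_from_camera'])
    return f,p['cx'],p['cy'],W,name=='wrist'
def ray(c,u,v):
    f,cx,cy,W,fish=c; d=np.array([(u-cx)/f,(v-cy)/f,1.])
    if fish:
        r=np.hypot(d[0],d[1])+1e-12; d=np.array([d[0]/r*np.sin(r),d[1]/r*np.sin(r),np.cos(r)])
    return W[:3,3],W[:3,:3]@(d/np.linalg.norm(d))
def onz(c,u,v,z):
    o,d=ray(c,u,v); return o+d*(z-o[2])/d[2]
def proj(c,P):
    f,cx,cy,W,fish=c; p=W[:3,:3].T@(np.array(P)-W[:3,3])
    if fish:
        a=np.arctan2(np.hypot(p[0],p[1]),p[2]); n=np.hypot(p[0],p[1])+1e-12; return cx+f*a*p[0]/n,cy+f*a*p[1]/n
    return cx+f*p[0]/p[2],cy+f*p[1]/p[2]
def tri(*rs):
    A=0;b=0
    for o,d in rs:
        M=np.eye(3)-np.outer(d,d); A=A+M; b=b+M@o
    P=np.linalg.solve(A,b); return P,[np.linalg.norm(np.cross(d,P-o)) for o,d in rs]
E
python3 - <<'E'
from h import *
np.set_printoptions(precision=3,suppress=True)
s=ctrl.read_state();print(s,ctrl.hold_point_z)
for n in('top','side'):
    im=ctrl.grab_frame(n); save(n+'0',im); c=cam(n);print(n,c)
E
```

```text
pics
{'t': 0.0, 'q': array([ 1.204,  0.327, -0.194,  1.052, -0.   ,  1.437]), 'dq': array([-0.001, -0.001, -0.001, -0.001, -0.   ,  0.002]), 'joint_efforts': array([  0.   , -44.34 ,  26.244,   0.015,  -0.   ,  -0.   ]), 'position': array([126.677, 534.637, 230.5  ]), 'tool_rot': array([ 0.   ,  0.784,  0.62 , -0.001]), 'force': array([-0.622,  0.19 ,  0.258]), 'moment': array([-0.021,  0.008,  0.021]), 'grip_width': 85.51036499521098} 18.700000000000003
top (np.float64(398.40629037377965), 280.8688512218721, 208.30866381267427, array([[  -0.007,   -0.989,    0.146,  438.003],
       [  -1.   ,    0.004,   -0.024,   66.029],
       [   0.023,   -0.146,   -0.989, 1050.824],
       [   0.   ,    0.   ,    0.   ,    1.   ]]), False)
side (np.float64(525.5692076700435), 271.106500149018, 200.3908817353097, array([[  -0.997,   -0.057,    0.056,  488.912],
       [  -0.077,    0.496,   -0.865, 1186.033],
       [   0.022,   -0.866,   -0.499,  757.418],
       [   0.   ,    0.   ,    0.   ,    1.   ]]), False)
```

View pics/top0.png

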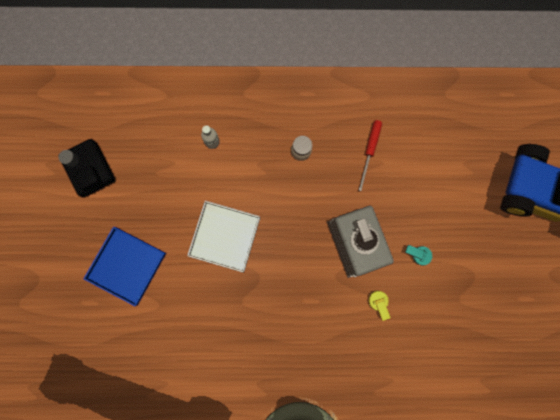

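View pics/side0.png

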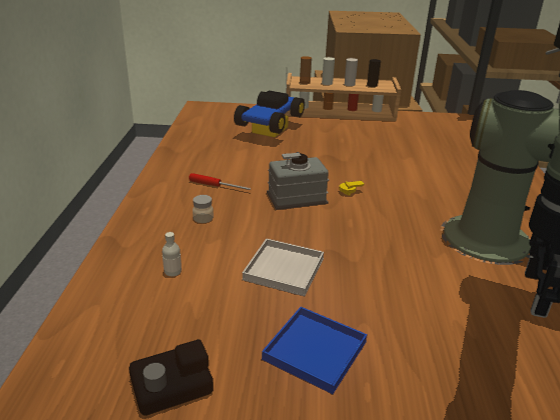

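The top view shows the can at about (360,240), with its tab pointing up and slightly left from (365,235). The white metal tray is at (224,236), and the blue tray at (125,266) is a decoy. The side view shows the can at (297,180) and the metal tray at (284,266).

Run:
```python
from h import *
np.set_printoptions(precision=1,suppress=True)
c=cam('top'); im=cv2.imread('pics/top0.png'); hsv=cv2.cvtColor(im,cv2.COLOR_BGR2HSV)
print('cap',onz(c,367,240,133),'tabend',onz(c,363,221,137))
for n,box in(('top',(180,195,270,280)),('side',(235,235,335,300))):
    im=cv2.imread(f'pics/{n}0.png');hsv=cv2.cvtColor(im,cv2.COLOR_BGR2HSV);c=cam(n)
    m=((hsv[...,1]<70)&(hsv[...,2]>90)).astype(np.uint8); M=np.zeros_like(m);x0,y0,x1,y1=box;M[y0:y1,x0:x1]=m[y0:y1,x0:x1]
    k=max(cv2.findContours(M,0,2)[0],key=cv2.contourArea)
    a=cv2.approxPolyDP(cv2.convexHull(k),5,True)[:,0]; print(n,cv2.contourArea(k),a.tolist())
    P=np.array([onz(c,*p,22) for p in a.astype(float)]);print(P, P.mean(0))
# can top edges
im=cv2.imread('pics/top0.png')[190:290,310:440]; cv2.imwrite('pics/canz.png',cv2.resize(im,None,fx=6,fy=6,interpolation=cv2.INTER_CUBIC))
```

```text
cap [ 498.9 -154.6  133. ] tabend [ 542.7 -146.   137. ]
top 3273.5 [[205, 201], [259, 217], [243, 271], [188, 255]]
[[610.2 239.3  22. ]
 [567.6  98.6  22. ]
 [429.2 139.1  22. ]
 [470.6 279.6  22. ]] [519.4 189.1  22. ]
side 2850.5 [[266, 239], [323, 252], [304, 295], [243, 279]]
[[569.3 105.1  22. ]
 [428.3 145.5  22. ]
 [470.2 308.3  22. ]
 [606.6 267.9  22. ]] [518.6 206.7  22. ]
```

View pics/canz.png

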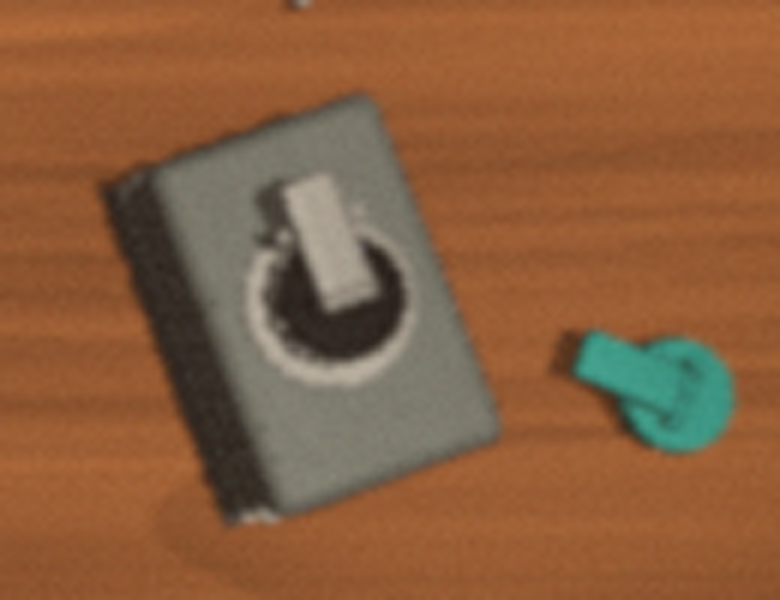

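The crop shows the can with its long side at a yaw of about +20°. The neck ring centre is at about (330,300) and the tab end at about (308,180). Next I'll move above it for a wrist view.

Emit:
move_arm --pt "3 -5 0.5 0 0 0.06" --pt "3 -5 0.5 0 0 0.06" --pt "3 -5 0.5 0 0 0.06" --pt "3 -5 0.5 0 0 0.06" --pt "3 -5 0.5 0 0 0.06" --pt "3 -5 0.5 0 0 0.06" --pt "3 -5 0.5 0 0 0.06" --pt "3 -5 0.5 0 0 0.06" --pt "3 -5 0 0 0 0.06" --pt "3 -5 0 0 0 0.04" --fingers 60

```text
t: 1.35
position: [427.4, 33.3, 271.3]
tool_rot: [-0.0, 0.574, 0.819, 0.0]
force: [0.8, 1.1, 0.7]
grip_width: 51.4
```

Emit:
move_arm --pt "3 -5 0 0 0 0" --pt "2 -5 0 0 0 0" --pt "1 -4 0 0 0 0" --pt "0 -4 0 0 0 0" --pt "0 0 0 0 0 0" --pt "0 0 0 0 0 0"

```text
t: 2.1
position: [486.5, -144.4, 270.9]
tool_rot: [-0.001, 0.574, 0.819, 0.0]
force: [0.3, -0.1, -0.2]
grip_width: 51.1
```

Run:
```python
from h import *
np.set_printoptions(precision=4,suppress=True)
s=ctrl.read_state();print(s['t'],s['q'],s['position'],s['tool_rot'],s['force'])
print(ctrl.camera_params('wrist')); c=cam('wrist'); np.savez('w1.npz',W=c[3]); im=ctrl.grab_frame('wrist'); save('w1',im)
print(c[0],proj(c,[499,-155,133]))
```

```text
2.1 [-0.4344  0.2237 -0.2293  1.119   0.0004 -0.7813] [ 486.4628 -144.4289  270.8981] [-0.0006  0.5745  0.8185  0.0001] [ 0.3046 -0.083  -0.2017]
{'vertical_fov': 65.70646984690485, 'cx': 281.49346709010905, 'cy': 212.046263110743, 'tool_from_camera': array([[   1.    ,   -0.0014,    0.    ,    0.1006],
       [   0.0013,    0.964 ,    0.2658,  -67.0116],
       [  -0.0004,   -0.2658,    0.964 , -142.3864],
       [   0.    ,    0.    ,    0.    ,    1.    ]])}
325.19226210127806 (np.float64(265.30179318043497), np.float64(209.93274294845418))
```

View pics/w1.png

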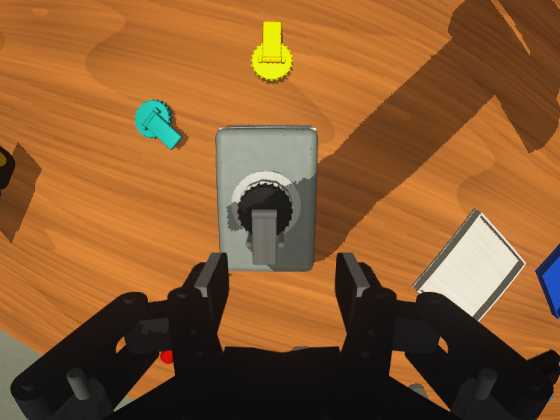

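The wrist view shows the black cap centred at (265,208) and the grey tab running from (264,209) down to (264,264). The can top corners are at about (218,128), (316,127), (314,270) and (221,270). I'll take a second wrist place nearer the approach pose to triangulate.

Emit:
move_arm --pt "2 0 -2 0 0 0" --pt "2 0 -2 0 0 0" --pt "1.5 0 -2 0 0 0" --pt "0 0 0 0 0 0" --pt "0 0 0 0 0 0"

```text
t: 2.78
position: [541.6, -144.0, 211.9]
tool_rot: [-0.0, 0.574, 0.819, -0.0]
force: [-0.5, 0.2, 0.1]
grip_width: 51.2
```

Run:
```python
from h import *
np.set_printoptions(precision=4,suppress=True)
s=ctrl.read_state();print(s['t'],s['position'],s['tool_rot'])
c=cam('wrist'); np.savez('w2.npz',W=c[3]); im=ctrl.grab_frame('wrist'); save('w2',im)
u,v=map(int,proj(c,[510,-150,133]));print(u,v)
a=cv2.imread('pics/w1.png')[115:285,200:340]; b=cv2.imread('pics/w2.png')
x0,y0=u-80,max(0,v-100); b=b[y0:y0+200,x0:x0+160]; print('b origin',x0,y0)
A=cv2.resize(a,None,fx=2.8,fy=2.8,interpolation=2);B=cv2.resize(b,None,fx=2.5,fy=2.5,interpolation=2)
o=np.zeros((max(A.shape[0],B.shape[0]),800,3),np.uint8);o[:A.shape[0],:A.shape[1]]=A;o[:B.shape[0],400:400+B.shape[1]]=B
cv2.imwrite('pics/pair.png',o)
```

```text
2.775 [ 541.58   -144.0294  211.9445] [-0.      0.5739  0.819  -0.    ]
288 175
b origin 208 75
```

View pics/pair.png

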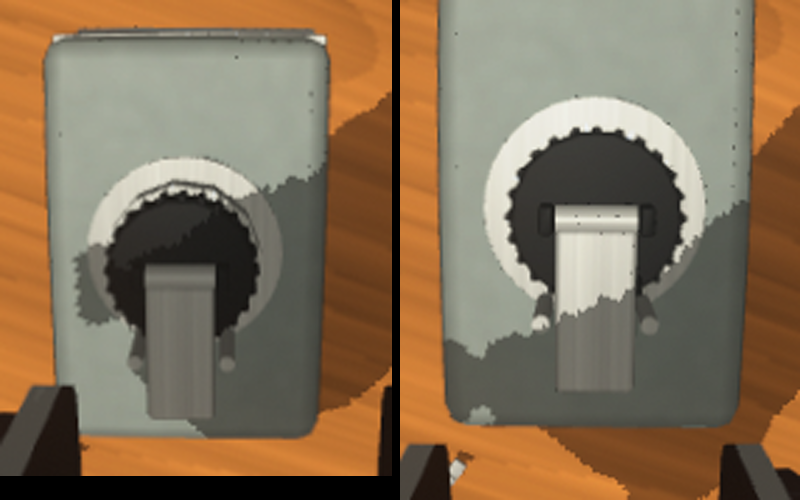

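The pair of crops shows, in view 1 and view 2 respectively:
- tab end corners at (148,418), (213,416) and (156,390), (234,390)
- keeper pin tops at (136,363), (228,363) and (140,323), (250,325)

Run:
```python
from h import *
np.set_printoptions(precision=1,suppress=True)
c0=list(cam('wrist'));C=[]
for i in(1,2): c=c0[:];c[3]=np.load(f'w{i}.npz')['W'];C.append(c)
A=lambda p:(200+p[0]/2.8-.3,115+p[1]/2.8-.3); B=lambda p:(208+p[0]/2.5-.3,75+p[1]/2.5-.3)
pts=dict(eL=((148,418),(156,390)),eR=((213,416),(234,390)),hL=((145,265),(155,205)),hR=((216,265),(238,205)),pL=((136,363),(140,323)),pR=((228,363),(250,325)),
 cl=((106,260),(108,215)),cr=((260,260),(286,215)))
out={}
for k,(a,b) in pts.items():
    P,e=tri(ray(C[0],*A(a)),ray(C[1],*B(b)));out[k]=P;
    print(k,P,np.array(e), 'z137/138:',onz(C[0],*A(a),138)[:2],onz(C[1],*B(b),138)[:2])
y=out['pL']-out['pR'];print('pin yaw',np.degrees(np.arctan2(y[1],y[0])),np.linalg.norm(y))
# can side edges for yaw (view1): left edge & right edge of top at z=105
for a,b in(((45,60),(55,400)),((328,60),(318,400))):
    P=onz(C[0],*A(a),105);Q=onz(C[0],*A(b),105);d=Q-P;print('edge yaw',np.degrees(np.arctan2(d[1],d[0])),P,Q)
u=np.array([np.cos(np.radians(20)),np.sin(np.radians(20))])
m=(out['pL']+out['pR'])[:2]/2; print('axis from pins',m-29*u)
```

```text
eL [ 548.2 -149.9  143.8] [0. 0.] z137/138: [ 550.8 -149.5] [ 550.1 -149.4]
eR [ 541.8 -129.5  140.4] [0.4 0.4] z137/138: [ 542.7 -129.5] [ 542.7 -128.7]
hL [ 501.4 -166.8  137.5] [0. 0.] z137/138: [ 501.3 -166.8] [ 501.3 -166.8]
hR [ 493.8 -145.9  137.5] [0.1 0.1] z137/138: [ 493.7 -145.9] [ 493.8 -146. ]
pL [ 533.  -159.6  139.3] [0.3 0.3] z137/138: [ 533.5 -159.3] [ 533.3 -159.9]
pR [ 523.9 -131.   136.4] [0. 0.] z137/138: [ 523.3 -131.2] [ 523.6 -131.3]
cl [ 511.8 -179.7  110.6] [0.5 0.5] z137/138: [ 503.9 -179. ] [ 508.1 -177.8]
cr [ 493.1 -130.   114.8] [0.6 0.6] z137/138: [ 487.5 -133.5] [ 491.8 -133. ]
pin yaw -72.35514028769653 30.16131239444663
edge yaw 18.775205141629577 [ 453.8 -222.4  105. ] [ 571.4 -182.4  105. ]
edge yaw 19.552790403205066 [ 422.  -131.9  105. ] [538.  -90.7 105. ]
axis from pins [ 501.2 -155.3]
```

The geometry agrees across the two views. The cap axis is at about (501.2,-155), the yaw about 19°, the pins' tops at about z 138 and the tab end at about (546,-139.4). Next I straddle the tab end.

Emit:
move_arm --pt "0.36 0.41 -1 0 0 -0.02" --pt "0 0 -2.5 0 0 0" --pt "0 0 -2.5 0 0 0" --pt "0 0 -2 0 0 0" --pt "0 0 -1.2 0 0 0" --pt "0 0 0 0 0 0"

```text
t: 3.58
position: [544.9, -140.4, 118.6]
tool_rot: [-0.001, 0.583, 0.813, -0.0]
force: [-0.9, 0.2, -0.3]
grip_width: 51.6
```

Emit:
move_arm --pt "0 0 0 0 0 0" --pt "0 0 0 0 0 0" --pt "0 0 0 0 0 0" --pt "0 0 0 0 0 0" --fingers 15

```text
t: 4.08
position: [546.3, -141.0, 120.0]
tool_rot: [0.001, 0.583, 0.813, 0.0]
force: [2.0, -0.2, 2.3]
grip_width: 20.3
```

Run:
```python
from h import *
np.set_printoptions(precision=3,suppress=True)
s=ctrl.read_state();print(s)
save('w3',ctrl.grab_frame('wrist'))
```

```text
{'t': 4.075, 'q': array([-0.383,  0.448, -0.315,  0.806,  0.   , -0.711]), 'dq': array([ 0.   ,  0.   ,  0.001, -0.004,  0.002,  0.   ]), 'joint_efforts': array([ -0.33 , -46.411,  21.654,   0.619,  -0.217,  -0.041]), 'position': array([ 546.308, -140.971,  119.956]), 'tool_rot': array([0.001, 0.583, 0.813, 0.   ]), 'force': array([ 1.985, -0.219,  2.253]), 'moment': array([-0.008, -0.285, -0.073]), 'grip_width': 20.280499874888655}
```

Run:
```python
import numpy as np
y=np.radians(19);u=np.array([np.cos(y),np.sin(y)]);f=lambda t:np.r_[u*(46.8*np.cos(t)+17*np.sin(t)),46.8*np.sin(t)-17*np.cos(t)]
for k in range(13):
    d=(f(.125*(k+1))-f(.125*k))/10; print(k,[round(float(x),2) for x in d], [round(.125*np.sin(y),3),round(-.125*np.cos(y),3)])
```

```text
0 [0.17, 0.06, 0.6] [np.float64(0.041), np.float64(-0.118)]
1 [0.09, 0.03, 0.61] [np.float64(0.041), np.float64(-0.118)]
2 [0.02, 0.01, 0.62] [np.float64(0.041), np.float64(-0.118)]
3 [-0.05, -0.02, 0.62] [np.float64(0.041), np.float64(-0.118)]
4 [-0.12, -0.04, 0.61] [np.float64(0.041), np.float64(-0.118)]
5 [-0.2, -0.07, 0.59] [np.float64(0.041), np.float64(-0.118)]
6 [-0.26, -0.09, 0.56] [np.float64(0.041), np.float64(-0.118)]
7 [-0.33, -0.11, 0.52] [np.float64(0.041), np.float64(-0.118)]
8 [-0.39, -0.13, 0.47] [np.float64(0.041), np.float64(-0.118)]
9 [-0.44, -0.15, 0.42] [np.float64(0.041), np.float64(-0.118)]
10 [-0.48, -0.17, 0.35] [np.float64(0.041), np.float64(-0.118)]
11 [-0.52, -0.18, 0.29] [np.float64(0.041), np.float64(-0.118)]
12 [-0.55, -0.19, 0.22] [np.float64(0.041), np.float64(-0.118)]
```

Emit:
move_arm --pt "0.17 0.06 0.6 0.041 -0.118 0" --pt "0.09 0.03 0.61 0.041 -0.118 0" --pt "0.02 0.01 0.62 0.041 -0.118 0" --pt "-0.05 -0.02 0.62 0.041 -0.118 0"

```text
t: 4.62
position: [547.6, -140.3, 144.4]
tool_rot: [0.144, 0.564, 0.787, 0.203]
force: [-0.0, -1.6, -0.5]
grip_width: 20.0
```

Emit:
move_arm --pt "-0.12 -0.04 0.61 0.041 -0.118 0" --pt "-0.2 -0.07 0.59 0.041 -0.118 0" --pt "-0.26 -0.09 0.56 0.041 -0.118 0" --pt "-0.33 -0.11 0.52 0.041 -0.118 0"

```text
t: 5.12
position: [538.5, -143.4, 167.5]
tool_rot: [0.278, 0.511, 0.713, 0.392]
force: [0.8, -2.4, -1.7]
grip_width: 20.4
```

Emit:
move_arm --pt "-0.39 -0.13 0.47 0.041 -0.118 0" --pt "-0.44 -0.15 0.42 0.041 -0.118 0" --pt "-0.48 -0.17 0.35 0.041 -0.118 0" --pt "-0.52 -0.18 0.29 0.041 -0.118 0" --pt "0 0 0 0 0 0"

```text
t: 5.75
position: [528.4, -148.9, 179.0]
tool_rot: [0.37, 0.445, 0.622, 0.527]
force: [-2.1, 6.4, 28.0]
grip_width: 20.2
```

Run:
```python
from h import *
np.set_printoptions(precision=3,suppress=True)
s=ctrl.read_state();print(s)
a=ctrl.grab_frame('side')[100:240,220:400]; save('s1',cv2.resize(a,None,fx=4,fy=4,interpolation=2))
```

```text
{'t': 5.75, 'q': array([-1.001,  0.698, -1.254, -1.308,  1.284, -0.615]), 'dq': array([ 0.008, -0.068,  0.016,  0.131, -0.03 , -0.026]), 'joint_efforts': array([ -3.51 , -22.748,   0.302,  -3.005,  -4.03 ,  -0.075]), 'position': array([ 528.445, -148.882,  178.991]), 'tool_rot': array([0.37 , 0.445, 0.622, 0.527]), 'force': array([-2.055,  6.425, 27.95 ]), 'moment': array([ 1.856, -3.788,  1.198]), 'grip_width': 20.177227927251213}
```

View pics/s1.png

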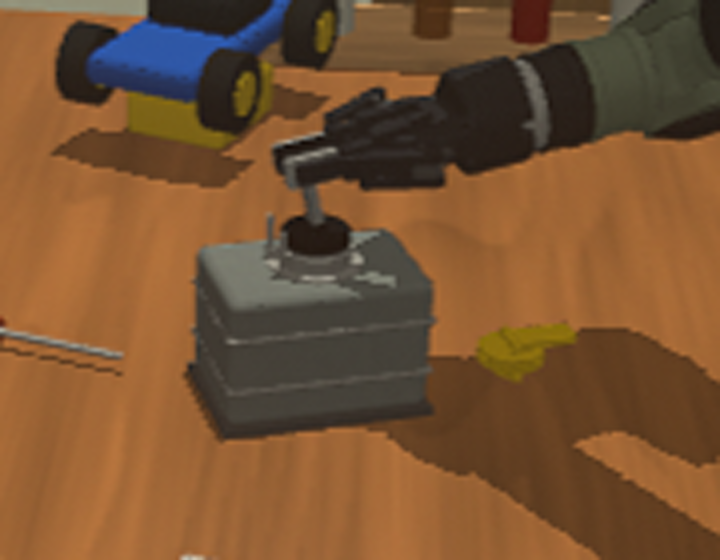

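The side view shows the tab nearly upright in the fingers, at about (315,200) in the crop. The arm is near its joint limits with 28 N on it, so I release here and back off along the tool axis.

Emit:
move_arm --pt "0 0 0 0 0 0" --pt "0 0 0 0 0 0" --pt "0 0 0 0 0 0" --fingers 55

```text
t: 6.18
position: [529.7, -153.9, 176.3]
tool_rot: [0.372, 0.451, 0.622, 0.521]
force: [1.0, -0.2, -0.1]
grip_width: 47.0
```

Run:
```python
from h import *
np.set_printoptions(precision=3,suppress=True)
s=ctrl.read_state();print(s)
```

```text
{'t': 6.175, 'q': array([-1.002,  0.694, -1.251, -1.298,  1.267, -0.616]), 'dq': array([-0.001, -0.001, -0.001, -0.   ,  0.003,  0.001]), 'joint_efforts': array([  0.031, -35.213,  -0.805,  -4.773,   1.865,  -0.001]), 'position': array([ 529.71 , -153.907,  176.336]), 'tool_rot': array([0.372, 0.451, 0.622, 0.521]), 'force': array([ 0.998, -0.151, -0.071]), 'moment': array([-0.234,  0.967, -0.042]), 'grip_width': 47.03964517708546}
```

Emit:
move_arm --pt "0 0 3 0 0 0" --pt "0 0 3 0 0 0" --pt "-0.5 0 1 -0.055 0.16 0" --pt "-0.5 0 1 -0.055 0.16 0" --pt "-0.5 0 0 -0.055 0.16 0" --pt "-0.5 0 0 -0.055 0.16 0" --pt "0 0 0 -0.055 0.16 0" --pt "0 0 0 -0.055 0.16 0" --pt "0 0 0 -0.055 0.16 0" --pt "0 0 0 -0.055 0.16 0"

```text
t: 7.42
position: [527.2, -165.6, 239.1]
tool_rot: [0.093, 0.583, 0.8, 0.109]
force: [0.6, -1.3, 0.7]
grip_width: 47.1
```

```bash
cat > rv.py <<'E'
from h import *
import sys
np.set_printoptions(precision=3,suppress=True)
# rotation vector (world) to tool-down with tool x at yaw argv[1] deg
a=np.radians(float(sys.argv[1]));T=T_tool()
G=np.array([[np.cos(a),np.sin(a),0],[np.sin(a),-np.cos(a),0],[0,0,-1]])
d=G@T[:3,:3].T
s=ctrl.read_state();print(s['t'],s['q'],T[:3,3],s['force'],'rotvec',R.from_matrix(d).as_rotvec())
E
python3 rv.py 109
```

```text
7.425 [-0.55   0.159 -0.434  0.771  0.202 -0.84 ] [ 527.192 -165.592  239.094] [ 0.599 -1.273  0.696] rotvec [-0.07   0.279  0.02 ]
```

Emit:
move_arm --pt "0 0 0 -0.035 0.14 0.01" --pt "0 0 0 -0.035 0.14 0.01" --pt "-0.4 0.2 0 0 0 -0.17" --pt "-0.4 0.2 0 0 0 -0.17" --pt "-0.4 0.2 0 0 0 -0.17" --pt "-0.4 0.2 0 0 0 -0.17" --pt "-0.4 0.2 0 0 0 -0.17" --pt "-0.4 0.1 0 0 0 -0.17" --pt "-0.2 0 0 0 0 -0.17" --pt "0 0 0 0 0 -0.17"

```text
t: 8.68
position: [500.9, -154.2, 237.7]
tool_rot: [0.001, 0.964, 0.265, 0.001]
force: [-0.1, 0.5, 0.4]
grip_width: 46.9
```

Emit:
move_arm --pt "0 0 0 0 0 -0.17" --pt "0 0 0 0 0 -0.04" --pt "0 0 0 0 0 0" --pt "0 0 0 0 0 0"

```text
t: 9.18
position: [501.2, -154.3, 237.7]
tool_rot: [0.002, 0.986, 0.165, 0.001]
force: [0.7, -0.1, 0.5]
grip_width: 47.1
```

```bash
python3 rv.py 19
python3 - <<'E'
from h import *
c=cam('wrist');np.savez('w4.npz',W=c[3]);save('w4',ctrl.grab_frame('wrist'))
for P in([501.2,-155,133],[501.2,-155,185]):print(proj(c,P))
E
```

```text
9.175 [-0.439  0.272 -0.252  1.043 -0.001  0.8  ] [ 501.218 -154.284  237.73 ] [ 0.694 -0.069  0.507] rotvec [ 0.003  0.003 -0.   ]
(np.float64(280.74568868296495), np.float64(211.54970782904905))
(np.float64(280.7746559919082), np.float64(233.43457035748708))
```

View pics/w4.png

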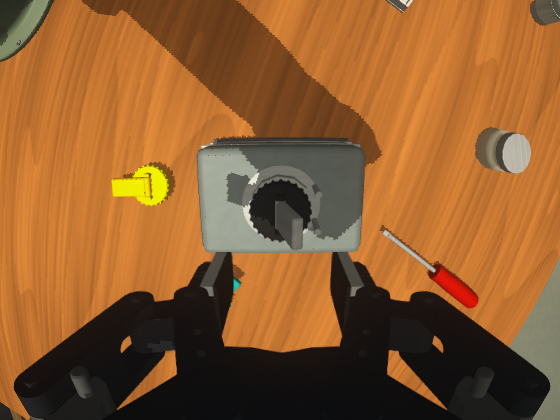

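The wrist view shows the tab nearly upright. Its tip is at about (297,235), roughly 10 mm off the axis towards +x, inside the open jaws at x 225–340. Closing the jaws centred on the axis will bring it upright.

Emit:
move_arm --pt "0 -0.05 -3 0 0 0" --pt "0 0 -3 0 0 0" --pt "0 0 -1.8 0 0 0" --pt "0 0 -1 0 0 0" --pt "0 0 0 0 0 0"

```text
t: 9.85
position: [501.1, -154.7, 149.5]
tool_rot: [0.001, 0.986, 0.165, 0.001]
force: [0.2, 0.2, 0.2]
grip_width: 46.6
```

Emit:
move_arm --pt "0 0 0 0 0 0" --pt "0 0 0 0 0 0" --pt "0 0 0 0 0 0" --pt "0 0 0 0 0 0" --pt "0 0 0 0 0 0" --fingers 0

```text
t: 10.48
position: [501.9, -155.1, 150.7]
tool_rot: [0.002, 0.986, 0.165, 0.002]
force: [-1.1, -0.6, 5.5]
grip_width: 7.1
```

Run:
```python
from h import *
s=ctrl.read_state();print(s['q'],s['position'],s['force'],s['moment'],s['grip_width'])
```

```text
[-0.43945996  0.34678795 -0.38433977  0.83360345 -0.00151881  0.79976004] [ 501.91075114 -155.14066412  150.71357545] [-1.06719182 -0.63721546  5.54508718] [-0.06928657  0.19553451  0.07941403] 7.1016755641957845
```

Emit:
move_arm --pt "0 0 0.06 0 0 0" --pt "0 0 0 0 0 0"

```text
t: 10.72
position: [501.8, -155.1, 150.8]
tool_rot: [0.002, 0.986, 0.165, 0.002]
force: [0.8, -1.2, 2.7]
grip_width: 7.3
```

Emit:
move_arm --pt "0 0 0 0 0 0.07" --pt "0 0 0 0 0 0.07" --pt "0 0 0 0 0 0.07" --pt "0 0 0 0 0 0.07" --pt "0 0 0 0 0 0"

```text
t: 11.35
position: [501.7, -154.8, 150.7]
tool_rot: [0.002, 0.954, 0.301, 0.002]
force: [0.0, -0.2, 4.1]
grip_width: 7.1
```

```bash
cat > st.py <<'E'
from h import *
np.set_printoptions(precision=2,suppress=True)
s=ctrl.read_state();R_=T_tool()[:3,:3];print(s['t'],'yaw',np.degrees(np.arctan2(R_[1,0],R_[0,0])),s['position'],s['force'],s['moment'],s['grip_width'])
E
python3 st.py
```

```text
11.35 yaw 34.98920448974185 [ 501.69 -154.83  150.72] [ 0.02 -0.21  4.15] [-0.04 -0.06  0.03] 7.053905879704437
```

Emit:
move_arm --pt "0 0 0 0 0 0.07" --pt "0 0 0 0 0 0.07" --pt "0 0 0 0 0 0.07" --pt "0 0 0 0 0 0.07" --pt "0 0 0 0 0 0"

```text
t: 11.98
position: [501.7, -154.8, 150.8]
tool_rot: [0.001, 0.902, 0.431, 0.002]
force: [0.7, -0.5, 6.0]
grip_width: 7.4
```

```bash
python3 st.py
```

```text
11.975 yaw 51.03071621743952 [ 501.66 -154.8   150.81] [ 0.73 -0.49  5.99] [0.04 0.03 0.01] 7.436220759906912
```

Emit:
move_arm --pt "0 0 0 0 0 0.04" --pt "0 0 0 0 0 0.03" --pt "0 0 0 0 0 0"

```text
t: 12.35
position: [501.6, -154.8, 150.8]
tool_rot: [0.001, 0.887, 0.462, 0.002]
force: [-0.5, 0.1, 5.6]
grip_width: 7.0
```

```bash
python3 st.py
```

```text
12.35 yaw 55.01617908920146 [ 501.64 -154.81  150.85] [-0.52  0.11  5.62] [-0.03  0.07  0.  ] 7.046412866064581
```

Emit:
move_arm --pt "0 0 0 0 0 0.03" --pt "0 0 0 0 0 0.03" --pt "0 0 0 0 0 0"

```text
t: 12.72
position: [501.6, -154.8, 151.0]
tool_rot: [0.001, 0.873, 0.488, 0.002]
force: [-0.4, 0.4, 6.3]
grip_width: 7.1
```

Emit:
move_arm --pt "0 0 0 0 0 0.03" --pt "0 0 0 0 0 0.03" --pt "0 0 0 0 0 0"

```text
t: 13.1
position: [501.8, -155.0, 151.3]
tool_rot: [0.002, 0.858, 0.514, 0.002]
force: [-0.4, -0.0, 7.9]
grip_width: 7.1
```

```bash
python3 st.py
```

```text
13.1 yaw 61.900076807896106 [ 501.76 -154.97  151.3 ] [-0.42 -0.01  7.89] [ 0.05  0.34 -0.01] 7.118413970605564
```

Emit:
move_arm --pt "0 0 0 0 0 0.03" --pt "0 0 0 0 0 0"

```text
t: 13.35
position: [502.0, -155.0, 151.7]
tool_rot: [0.002, 0.85, 0.527, 0.003]
force: [-1.2, 0.4, 11.2]
grip_width: 6.9
```

```bash
python3 st.py
```

```text
13.35 yaw 63.62725388300389 [ 501.99 -155.    151.69] [-1.2   0.42 11.25] [0.17 0.43 0.01] 6.858028750301508
```

Emit:
move_arm --pt "0 0 0 0 0 0.03" --pt "0 0 0 0 0 0"

```text
t: 13.6
position: [502.0, -155.0, 151.8]
tool_rot: [0.002, 0.842, 0.54, 0.003]
force: [-1.2, 0.2, 11.7]
grip_width: 7.5
```

```bash
python3 st.py
```

```text
13.6 yaw 65.34024262334381 [ 501.99 -155.02  151.83] [-1.25  0.23 11.69] [0.1  0.44 0.05] 7.531331600339935
```

Emit:
move_arm --pt "0 0 0 0 0 0.03" --pt "0 0 0 0 0 0"

```text
t: 13.85
position: [502.0, -155.0, 151.8]
tool_rot: [0.002, 0.834, 0.552, 0.003]
force: [-1.7, 0.4, 11.8]
grip_width: 7.1
```

```bash
python3 st.py
```

```text
13.85 yaw 67.06005614033413 [ 502.   -155.03  151.85] [-1.68  0.45 11.81] [0.12 0.47 0.02] 7.079924894259125
```

The upward push has settled at 11.8 N with almost no torque, so the cap is free. I lift it straight up.

Emit:
move_arm --pt "0 0 0.3 0 0 0" --pt "0 0 0.4 0 0 0" --pt "0 0 0.5 0 0 0" --pt "0 0 0.5 0 0 0"

```text
t: 14.35
position: [500.9, -154.5, 167.2]
tool_rot: [0.0, 0.833, 0.553, 0.002]
force: [0.3, -0.3, -0.5]
grip_width: 6.8
```

Emit:
move_arm --pt "0 0 1 0 0 0" --pt "0 0 1.5 0 0 0" --pt "0 0 2 0 0 0" --pt "0 0 0 0 0 0"

```text
t: 14.85
position: [502.8, -155.4, 214.6]
tool_rot: [0.003, 0.833, 0.553, 0.003]
force: [0.5, -0.3, -1.5]
grip_width: 7.3
```

```bash
python3 st.py
python3 - <<'E'
from h import *
np.set_printoptions(precision=1,suppress=True)
# tray: rim corners from the two views (matched by position), triangulated
t=[(205,201),(259,217),(243,271),(188,255)]; s=[(243,279),(266,239),(323,252),(304,295)]
ct,cs=cam('top'),cam('side');Q=[]
for a in t:
    best=min((tri(ray(ct,*a),ray(cs,*b)) for b in s),key=lambda r:sum(r[1])+abs(r[0][2]-15)*.1);print(best[0],np.array(best[1]));Q.append(best[0])
print(np.mean(Q,0))
im=cv2.cvtColor(ctrl.grab_frame('side'),cv2.COLOR_RGB2BGR)
A=cv2.resize(im[100:220,230:400],None,fx=3,fy=3,interpolation=2);B=cv2.resize(im[225:305,230:345],None,fx=3,fy=3,interpolation=2)
o=np.zeros((600,510,3),np.uint8);o[:360,:510]=A;o[360:600,:345]=B;cv2.imwrite('pics/s2.png',o)
E
```

```text
14.85 yaw 67.12412590321736 [ 502.76 -155.41  214.64] [ 0.47 -0.32 -1.52] [-0.03  0.    0.03] 7.273635643800628
[611.7 242.6   2. ] [1.8 1.8]
[569.   98.7  17.6] [0.8 0.8]
[428.6 139.5  17.8] [0.6 0.6]
[470.5 283.9   1.5] [0.8 0.8]
[519.9 191.2   9.7]
```

View pics/s2.png

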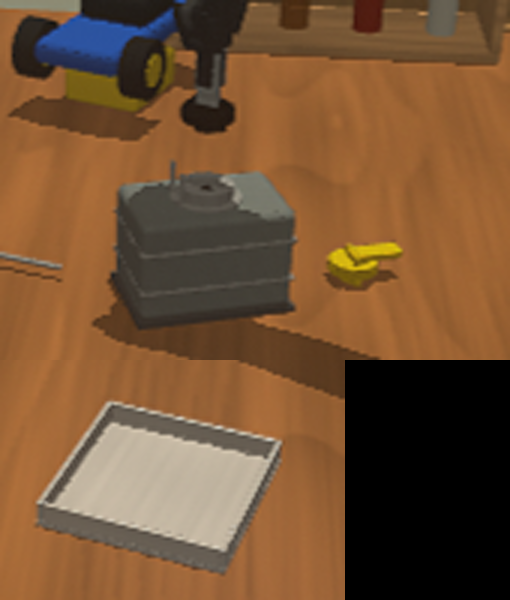

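The side view shows the cap hanging level in the fingers at (208,112), clear of the open neck, with both pins intact. The tray is empty, its rim centre at about (519,190).

Emit:
move_arm --pt "0.1 2.5 0 0 0 0" --pt "0.2 4 0 0 0 0" --pt "0.2 4.5 0 0 0 0" --pt "0.2 4.5 0 0 0 0" --pt "0.2 4.5 0 0 0 0" --pt "0.2 4.5 0 0 0 0" --pt "0.2 4.5 0 0 0 0" --pt "0.2 3.5 0 0 0 0" --pt "0.1 2 0 0 0 0" --pt "0 0 0 0 0 0"

```text
t: 16.15
position: [517.1, 190.8, 211.9]
tool_rot: [0.001, 0.833, 0.554, 0.002]
force: [-0.2, 0.1, -0.6]
grip_width: 7.0
```

Emit:
move_arm --pt "0 0 -2 0 0 0" --pt "0 0 -3 0 0 0" --pt "0 0 -3 0 0 0" --pt "0 0 -3 0 0 0" --pt "0 0 -2 0 0 0" --pt "0 0 -1.5 0 0 0" --pt "0 0 0 0 0 0"

```text
t: 17.02
position: [516.6, 189.2, 66.5]
tool_rot: [0.001, 0.834, 0.552, 0.001]
force: [0.5, -0.6, -1.4]
grip_width: 7.3
```

```bash
python3 st.py
python3 - <<'E'
from h import *
im=cv2.cvtColor(ctrl.grab_frame('side'),cv2.COLOR_RGB2BGR)[170:310,190:380]
cv2.imwrite('pics/s3.png',cv2.resize(im,None,fx=4,fy=4,interpolation=2))
E
```

```text
17.025 yaw 67.05851905073426 [516.64 189.19  66.52] [ 0.49 -0.59 -1.39] [ 0.01 -0.02  0.03] 7.317097882341011
```

View pics/s3.png

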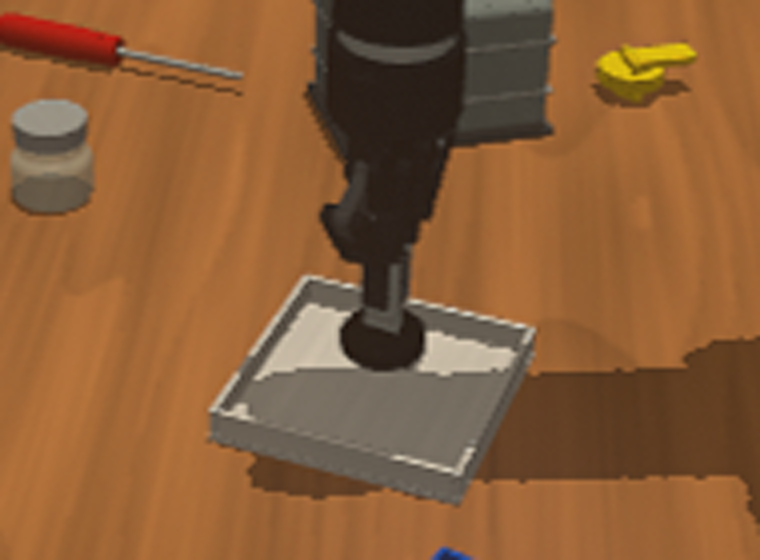

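The cap at (383,338) hangs over the middle of the tray. I lower it gently until it touches.

Emit:
move_arm --pt "0 0 -0.8 0 0 0" --pt "0 0 -0.6 0 0 0" --pt "0 0 -0.4 0 0 0" --pt "0 0 0 0 0 0"

```text
t: 17.58
position: [517.1, 190.2, 49.2]
tool_rot: [0.001, 0.833, 0.553, 0.002]
force: [-0.7, 0.3, -0.7]
grip_width: 6.8
```

Emit:
move_arm --pt "0 0 -0.15 0 0 0" --pt "0 0 -0.1 0 0 0" --pt "0 0 0 0 0 0"

```text
t: 17.95
position: [517.4, 190.2, 47.0]
tool_rot: [0.001, 0.833, 0.553, 0.002]
force: [0.1, -0.4, -0.5]
grip_width: 7.2
```

Emit:
move_arm --pt "0 0 -0.1 0 0 0" --pt "0 0 -0.1 0 0 0" --pt "0 0 0 0 0 0"

```text
t: 18.32
position: [517.3, 190.2, 44.9]
tool_rot: [0.001, 0.833, 0.553, 0.002]
force: [-0.4, -0.1, -1.7]
grip_width: 7.3
```

Emit:
move_arm --pt "0 0 -0.07 0 0 0" --pt "0 0 0 0 0 0"

```text
t: 18.58
position: [517.4, 190.2, 44.3]
tool_rot: [0.001, 0.833, 0.553, 0.002]
force: [0.3, 0.8, -1.3]
grip_width: 7.3
```

Emit:
move_arm --pt "0 0 -0.07 0 0 0" --pt "0 0 0 0 0 0"

```text
t: 18.82
position: [517.5, 190.2, 43.9]
tool_rot: [0.001, 0.833, 0.553, 0.002]
force: [-0.1, -0.7, 2.7]
grip_width: 7.2
```

Emit:
move_arm --pt "0 0 -0.05 0 0 0" --pt "0 0 0 0 0 0"

```text
t: 19.08
position: [517.6, 190.2, 43.8]
tool_rot: [0.001, 0.833, 0.553, 0.002]
force: [-1.9, -0.0, 6.6]
grip_width: 7.5
```

The force rose to 6.6 N, so it has touched. I ease off the preload, release and rise.

Emit:
move_arm --pt "0 0 0.07 0 0 0" --pt "0 0 0 0 0 0"

```text
t: 19.32
position: [517.5, 190.2, 43.9]
tool_rot: [0.001, 0.833, 0.553, 0.002]
force: [-1.1, -0.9, 3.2]
grip_width: 7.6
```

Emit:
move_arm --pt "0 0 0 0 0 0" --pt "0 0 0 0 0 0" --pt "0 0 0 0 0 0" --pt "0 0 0 0 0 0" --fingers 45

```text
t: 19.82
position: [517.4, 190.2, 43.7]
tool_rot: [0.001, 0.833, 0.553, 0.002]
force: [-0.2, 0.1, -0.5]
grip_width: 38.5
```

Emit:
move_arm --pt "0 0 1 0 0 0" --pt "0 0 3 0 0 0" --pt "0 0 4 0 0 0" --pt "0 0 5 0 0 0" --pt "-3 0 5 0 0 0" --pt "-5 0 2 0 0 0" --pt "-5 0 0 0 0 0" --pt "0 0 0 0 0 0"

```text
t: 20.82
position: [384.1, 190.0, 244.7]
tool_rot: [0.001, 0.833, 0.554, 0.002]
force: [-0.4, 0.5, -0.5]
grip_width: 38.3
```

```bash
python3 st.py
python3 - <<'E'
from h import *
a=cv2.cvtColor(ctrl.grab_frame('side'),cv2.COLOR_RGB2BGR);b=cv2.cvtColor(ctrl.grab_frame('top'),cv2.COLOR_RGB2BGR)
A=cv2.resize(a[140:310,150:370],None,fx=2.3,fy=2.3,interpolation=2);B=b[100:300,170:440]
o=np.zeros((600,560,3),np.uint8);o[:A.shape[0],:A.shape[1]]=A;o[395:595,:270]=B;cv2.imwrite('pics/fin.png',o)
E
```

```text
20.825 yaw 67.22219034599358 [384.08 190.04 244.65] [-0.43  0.52 -0.46] [-0.01 -0.06 -0.02] 38.316424885117286
```

View pics/fin.png

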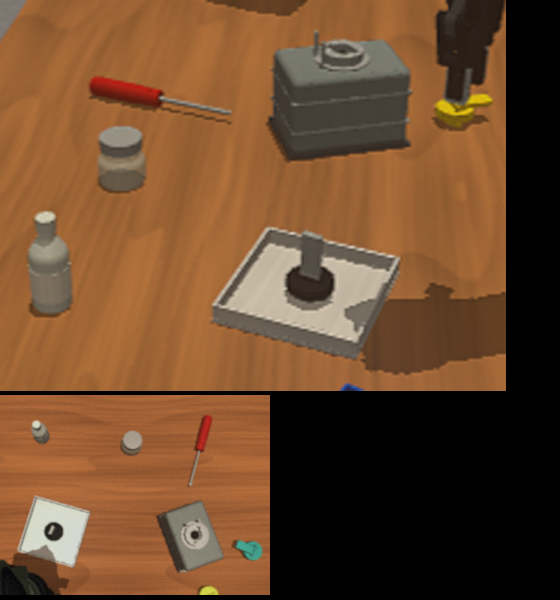

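The cap stands upright at (310,283) near the middle of the tray with its tab up. The can is open, and the other things are where they were.

```bash
python3 -c "
from cell import ctrl
print(ctrl.finish_job())"
```

```text
the job is handed in; nothing more can be done
None
```

The fuel can is open and the cap stands upright on its plug, tab up, near the middle of the metal tray. I handed the job in at about 21 s of the 72 s allowed.

- **Tab:** I gripped its end by the sides and swung it up to about 1.4 rad. The arm was then close to its joint limits and pressing on the tab with 28 N, so I let go there. Closing the jaws on the tab from above stood it upright.
- **Turning:** I turned the cap anticlockwise in small steps. At about 43° the upward push began to rise, and it levelled off at 11.8 N. I went on to about 48°, felt almost no torque and no stop, and then lifted it straight out.
- **Setting down:** I lowered it until it touched (6.6 N), eased off, opened the fingers and backed away. The force then read near zero.

The final side and top views show the neck empty and the glue, jar, screwdriver and look-alike caps where they were. No check failed. The two views of the tray disagreed because the side view caught its lower edge. I used the top-view centre, and the cap ended up near the middle.

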